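# Fit a valve's lever handle and show the valve to the inspection camera

### The job

Fit the loose white lever handle fully home on the square shaft of the metal valve standing in the assembly nest, with the lever pointing the same way as the valve's port. Then grip the valve by its block, lift it out with the handle on, and show it to the inspection camera: upright, the port facing straight at the lens, the port's mouth level with the lens, centred on it and about 10 cm in front of it. Finish while holding it still there, do not let go; don't bump the camera, and leave the bottle, timer and slide box where they stand.

Things in the scene. Friction and masses are not known exactly. Their poses are not given: they have to be found in the camera images.
- valve: Valve, 0.2 to 0.4 kg: metal block 44 (x) x 46 (y) x 62 mm high, loose in the nest. Origin: centre of its underside, z up. A steel port boss 18 mm across stands 10 mm out of the +x face, 35 mm up. Grip the plain +y and -y faces. Mid-top stands a square steel shaft 12 mm wide, sides parallel to the block's, 15 mm tall, top 3 mm tapered.
- shaft_foot (a point): Centre of the valve's top face, at the foot of the square shaft, 62 mm above the valve's underside; axes as the valve's. The underside of a fully seated handle rests here.
- port (a point): Centre of the port's mouth, on the valve at (32, 0, 35) mm in the valve's frame; x points straight out of the port.
- handle: Loose white plastic lever handle, about 50 g, on the worktop bore down. Square hub 28 x 28 x 26 mm high; square blind bore 13.5 mm wide, 16 mm deep, sides parallel to the hub's. Origin: centre of the hub's underside, on the bore axis, z up; x along the lever (13 mm wide, 17 to 25 mm up, reaching 63.5 mm from the axis). Grip the hub across its +y and -y sides.
- lever_tip (a point): Outer end of the lever, (63.5, 0, 21) mm in the handle's frame.
- nest: Assembly nest, fixed to the worktop: plastic plate 90 x 92 mm, 4 mm thick, with low walls to 14 mm above the worktop round the valve's foot (outer size 57 x 59 mm, about 1.5 mm play to each side). Origin: centre of its underside; the valve stands on its plate, axes parallel to the nest's.
- inspection_camera: Grey camera (60 x 50 x 50 mm) with a black lens tube on a post, fixed to the worktop on a 100 x 110 mm steel foot; top 245 mm above the worktop. Origin: centre of the foot's underside. It looks level along its own -x, towards the robot's side.
- lens (a point): Centre of the lens's front glass, 220 mm above the worktop, at (-40, 0, 220) mm in the camera's frame. The camera looks along this point's -x; z up.
- white_bottle: Bystander: white bottle with a white cap, 42 mm across, 88 mm high, origin at the middle of its underside. Leave it.
- timer: Bystander: white bench timer, 34 x 68 x 62 mm, origin at the middle of its underside. Leave it.
- slide_box: Bystander: white and blue cardboard slide box, 52 x 78 x 26 mm, origin at the middle of its underside. Leave it.

How it is judged:
By the outcome, as a careful person would: the job done as asked, in the order asked, and still so for the second after the job is handed in, while the arm keeps its last pose, push and grip.
It also fails if it takes over 54 s, if anything falls off the work surface, if the arm or the gripper's body presses on something with over 40 N, if the wrist force passes 120 N, or if a joint passes its speed limit or range.

### The arm

A 6-joint arm with a two-finger parallel gripper is mounted at the origin on a cart in front of the work surface, level with it; the furniture and walls round the work are solid. World frame = base frame: x ahead of the robot, y to its left, z up, the work surface at z = 0. Lengths are in m, angles in rad, forces in N, time in s.
With the tool pointing down it reaches from about 0.375 to 0.9 m from the base axis. Payload 3.1 kg.
Tool frame: the origin (TCP) lies at the centre of the arm's flange, where the gripper is bolted on; the fingertips stand robot.tip_extent ahead of it and the grasp point (between the pads) lies 164 mm ahead of it (robot.tip_extent is the distance from the TCP to the fingertips, in m); z points along the fingers, y is the line along which they close (so a half turn about z gives the same grasp; the last joint's range is limited). The gripper opens to 87 mm and grips with 3 to 60 N. Pads are 19 mm wide; open, the fingers measure 117 mm over their backs; the gripper's body (75 mm by 190 mm) begins 51 mm behind the grasp point.
Start: joints at [1.03, 0.527, 1.433, -0, 1.181, -0.178], TCP at [0.221, 0.585, 0.405] pointing down, gripper open.
Joint ranges: [-3.08, 3.08], [-0.75, 2.2], [0.22, 2.44], [-1.43, 4.57], [0, 2.65], [-2.85, 2.85]. Speed limits (rad/s): [2.79, 2.79, 3.14, 3.14, 3.14, 3.14].

### API

Orientations are given as a unit quaternion [x, y, z, w].
In Python, from rig import get_obs, camera, hand_in, cut_out, robot gives the robot as it stands.
- The arm moves only by the tool step_arm, never from a script. Its argument "rows" is a list of rows, each a list of 6 numbers: the shift along the world's x, y, z in m, then the turn, a rotation vector about the world's x, y, z in degrees. A call has 1 to 12 rows; each row shifts and turns the commanded pose from where the row before left it; what a row does not reach is not made up. A row lasts 1/8 s, in which the tool goes at most 62.5 mm and 10.7 degrees, less where a joint would pass 70% of its speed; a pose out of reach is approached as far as the arm can. A call is refused whole if a number of a shift passes 0.0625 or a number of a turn 10.7, either way. A call with a gripper value outside its range is refused whole. "jaw" is the finger opening in m, from 0 to 0.087, set as the call begins (left out, the last holds). The fingers move at their own pace and stop on an object; "squeeze" is the grip in N (left out, the last holds). Time passes only in rows, so rows that do not move let the fingers close. It gives the time, the measured TCP pose, the force, the opening and the grip force at its end, in the units of the state.
- get_obs(): the state, without advancing time (a new reading comes with each control period).
- camera(name): name is "scene" or "top" or "wrist"; returns a dict with "pixels" (384x512x3 uint8, blue, green, red), "depth" (384x512 float32, m along the optical axis (not along the pixel's ray), 0 where there is no reading), "fov_y" (degrees; the focal length in pixels is half the picture's height over the tangent of half this angle, whatever the lens; pixels are square), "cx", "cy" (the principal point, pixels), "extrinsics" (4x4, takes a point from camera to world coordinates); the wrist camera has in their place "mount" (4x4, takes a point from camera to tool coordinates, whose origin is the TCP and whose axes are the flange's). Camera axes: x right, y up, looking along -z (the intrinsics and any distortion apply to the point x, -y, -z); pixel columns grow to the right and rows downward; lengths in m; the calibration is good to about 2 mm. A picture is of the moment at which its call begins: read the wrist's pose just before it.
- hand_in(): hands the job in; it is judged then, once.
Trained networks look in the newest picture that a camera, given by its name, has taken for a name from the list of things; names that differ only in an ending like _2 or _b are one class to them, and where a whole thing is asked for, a point or a joint stands for the part that bears it (a point fixed in the world has none). Each returns a list of dicts, best first, with "confidence" (0 to 1); they miss things now and then, are a little off and sometimes report something else, mostly with a low value. They report only what shows in the picture. A call takes as long as a camera call.
- cut_out(label, camera): "region" (384x512 bool, what is visible of it) and "extent" ([centre column, centre row, width, height] in pixels, round what is visible of it).
The state is a dict: "time": time; "q": joint angles; "joint_velocities": joint speeds; "joint_torque": joint torques, N m; "position": TCP position; "tool_rot": TCP orientation; "ft_force": force on the tool from outside, world axes, zero at the start; "moment": the same for the moment, N m; "grip_width": finger opening in m; "grip_force": force on a finger pad.
Only numpy, scipy, OpenCV 4.12 (cv2) and the standard library are available. Lean on these libraries where they do the work, as an engineer would, in place of code of your own. Each camera call takes 0.05 s, during which the arm holds its last target. There are 200 camera calls.

## Working session

There is one attempt and no reset: what is moved stays moved. The work goes in short steps, Python scripts to look and compute and a tool call to move; the robot and the scene stay as the last step left them, time stands still between calls to the robot, and variables do not carry over. Pictures are saved under pics/ and viewed, at most 10 in all, crops included, and the job is handed in when it is done.

Besides the shell and the picture viewer there is one more tool, called after "Call:" as a command line: name --pt "numbers of a row" for each row, then --argument value for the rest. step_arm: Moves the arm, as the interface text tells. Its arguments: {"type":"object","properties":{"rows":{"type":"array"},"jaw":{"type":"number"},"squeeze":{"type":"number"}},"required":["rows"]}

```bash
mkdir -p pics; cat > h.py <<'E'
import numpy as np, cv2
from rig import get_obs, camera, cut_out, robot, hand_in
from scipy.spatial.transform import Rotation as R
def shot(n):
    o=get_obs(); c=camera(n)
    if 'extrinsics' in c: T=np.array(c['extrinsics'])
    else:
        W=np.eye(4); W[:3,:3]=R.from_quat(o['tool_rot']).as_matrix(); W[:3,3]=o['position']
        T=W@np.array(c['mount'])
    c['T']=T; c['f']=192/np.tan(np.radians(c['fov_y'])/2)
    return c
def cloud(c):
    v,u=np.mgrid[:384,:512]; d=c['depth']
    P=np.stack([(u-c['cx'])/c['f']*d,-(v-c['cy'])/c['f']*d,-d],-1)
    return P@c['T'][:3,:3].T+c['T'][:3,3]
def proj(c,p):
    q=(np.asarray(p)-c['T'][:3,3])@c['T'][:3,:3]
    return np.stack([c['cx']+c['f']*q[...,0]/-q[...,2],c['cy']-c['f']*q[...,1]/-q[...,2]],-1)
E
python3 - <<'E'
from h import *
print(robot.tip_extent if hasattr(robot,'tip_extent') else robot)
for n in ['scene','top']:
    c=shot(n); cv2.imwrite(f'pics/{n}0.png',c['pixels']); P=cloud(c)
    print(n,[k for k in c],c['fov_y'],c['cx'],c['cy'],c['T'].round(3).tolist(),{k:c[k] for k in c if 'dist' in k})
    for l in ['valve','handle','nest','inspection_camera','white_bottle','timer','slide_box']:
        for r in cut_out(l,n)[:3]:
            m=r['region']&(c['depth']>0)
            print(l,round(r['confidence'],2),np.round(r['extent']),m.sum(),np.median(P[m],0).round(3) if m.any() else '', P[m][:,2].max().round(3) if m.any() else '')
E
```

```text
0.1822
scene ['pixels', 'depth', 'fov_y', 'cx', 'cy', 'extrinsics', 'T', 'f'] 49.90056910217595 251.2896606694947 191.2201620685583 [[0.707, 0.501, -0.5, 0.13], [-0.707, 0.503, -0.497, -0.25], [0.002, 0.705, 0.709, 0.812], [0.0, 0.0, 0.0, 1.0]] {}
valve 0.93 [216. 258.  32.  33.] 660 [0.454 0.184 0.063] 0.081
handle 0.81 [170. 217.  26.  23.] 298 [0.47  0.391 0.024] 0.029
nest 0.73 [216. 273.  54.  37.] 770 [0.44  0.173 0.004] 0.017
inspection_camera 0.95 [249. 167.  51. 105.] 2500 [0.681 0.292 0.064] 0.249
white_bottle 0.67 [283. 227.  11.  23.] 228 [0.625 0.139 0.067] 0.09
timer 0.84 [283. 336.  37.  36.] 845 [ 0.434 -0.027  0.04 ] 0.065
slide_box 0.95 [202. 173.  32.  27.] 528 [0.636 0.461 0.025] 0.031
top ['pixels', 'depth', 'fov_y', 'cx', 'cy', 'extrinsics', 'T', 'f'] 42.97901382884225 252.47567789629684 194.69529050533967 [[0.007, 0.991, -0.132, 0.403], [-1.0, 0.007, -0.002, 0.205], [-0.001, 0.132, 0.991, 1.335], [0.0, 0.0, 0.0, 1.0]] {}
valve 0.8 [258. 236.  14.  23.] 338 [0.459 0.195 0.066] 0.084
handle 0.72 [155. 171.  30.  21.] 532 [0.638 0.469 0.026] 0.034
handle 0.62 [184. 230.  13.  29.] 200 [0.472 0.393 0.025] 0.035
handle 0.31 [217. 150.  40.  67.] 1984 [0.669 0.297 0.018] 0.251
nest 0.68 [256. 240.  37.  39.] 800 [0.454 0.198 0.005] 0.069
inspection_camera 0.98 [218. 152.  43.  66.] 2039 [0.669 0.297 0.017] 0.251
white_bottle 0.6 [277. 176.  16.  18.] 190 [0.626 0.147 0.065] 0.092
timer 0.91 [339. 248.  31.  17.] 308 [ 0.438 -0.018  0.047] 0.067
slide_box 0.57 [157. 172.  32.  22.] 594 [0.638 0.469 0.025] 0.034
```

```bash
python3 - <<'E'
import cv2,numpy as np
a=cv2.imread('pics/scene0.png')[90:370,120:400]; b=cv2.imread('pics/top0.png')[100:290,130:370]
a=cv2.resize(a,(500,500),interpolation=2); b=cv2.resize(b,(300,238))
o=np.zeros((500,800,3),np.uint8); o[:,:500]=a; o[:238,500:]=b
cv2.imwrite('pics/both.png',o)
from h import *
o=get_obs(); print(o['position'],o['tool_rot'],R.from_quat(o['tool_rot']).as_matrix().round(3)); c=shot('wrist'); print(c['mount'])
E
```

```text
[0.22117837 0.58452865 0.40477378] [1.79898376e-01 9.83685200e-01 1.50690145e-05 1.89832478e-05] [[-0.935  0.354  0.   ]
 [ 0.354  0.935  0.   ]
 [-0.     0.    -1.   ]]
[[ 3.94296970e-04  9.68490999e-01  2.49048246e-01  6.72984520e-02]
 [ 9.99999380e-01 -1.22555098e-04 -1.10662581e-03  1.17390802e-03]
 [-1.04123500e-03  2.49048528e-01 -9.68490447e-01  1.97277269e-02]
 [ 0.00000000e+00  0.00000000e+00  0.00000000e+00  1.00000000e+00]]
```

View pics/both.png

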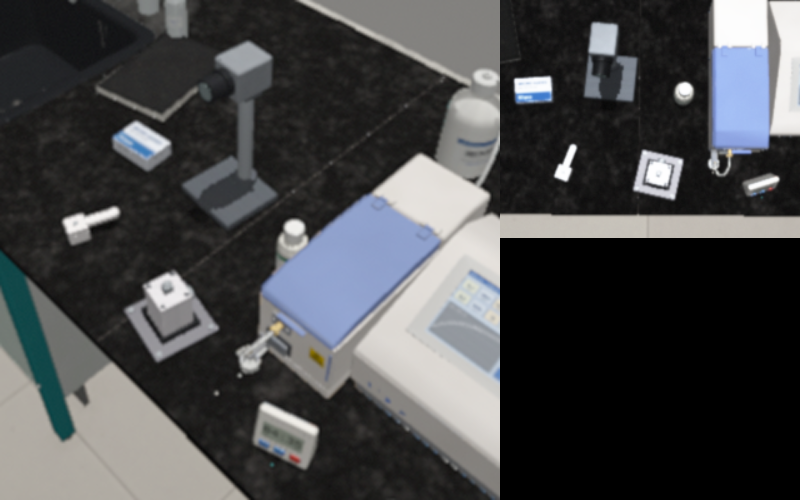

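Scene crop: the handle is at (90,222) with its lever pointing away and right. The valve in its nest is at (170,305), with the port hidden on the far side. The camera is at (235,90). I'll go over the handle with the wrist camera.

Call:
step_arm --pt "0.045 -0.045 0 0 0 0" --pt "0.045 -0.045 0 0 0 0" --pt "0.045 -0.045 0 0 0 0" --pt "0.045 -0.045 0 0 0 0" --pt "0.04 -0.02 0 0 0 0" --pt "0 0 0 0 0 0" --pt "0 0 0 0 0 0" --jaw 0.087

```text
time: 1.72
position: [0.4376, 0.3877, 0.4046]
tool_rot: [0.18, 0.984, -0.0, -0.001]
ft_force: [-1.4, -0.2, -0.1]
grip_width: 0.0873
grip_force: 0.0
```

```bash
python3 - <<'E'
from h import *
c=shot('wrist'); cv2.imwrite('pics/w1.png',c['pixels']); P=cloud(c); print(get_obs()['position'],c['T'][:3,3],c['f'])
np.savez('w1.npz',P=P,px=c['pixels'],d=c['depth'])
for l in ['valve','handle','nest','lever_tip','port']:
    for r in cut_out(l,'wrist')[:3]:
        m=r['region']&(c['depth']>0)
        print(l,round(r['confidence'],2),np.round(r['extent']),m.sum(),np.median(P[m],0).round(4) if m.any() else '', np.percentile(P[m][:,2],95).round(4) if m.any() else '')
E
```

```text
[0.43703707 0.38811187 0.40459032] [0.37506902 0.41267352 0.38492218] 275.83093558998036
valve 0.58 [137. 223.  37.  25.] 724 [0.4425 0.2195 0.0397] 0.0662
valve 0.43 [276. 199.  20.  59.] 783 [0.468  0.3968 0.0256] 0.0272
handle 0.98 [275. 197.  23.  58.] 811 [0.4688 0.3968 0.0256] 0.0272
nest 0.74 [138. 208.  65.  30.] 1135 [0.4298 0.2201 0.0044] 0.0143
lever_tip 0.79 [274. 197.  26.  59.] 875 [0.4688 0.3968 0.0255] 0.0272
port 0.58 [137. 222.  42.  21.] 680 [0.4424 0.2197 0.04  ] 0.0662
```

View pics/w1.png

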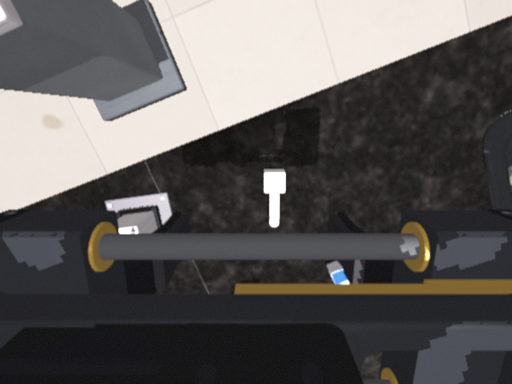

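The handle hub is at (274,182) with its lever pointing down the picture, so it is already aligned with the gripper. The valve is at (137,223), partly hidden, with no port on the robot side. Next I'll view the valve from its far side, high enough to clear the camera.

Call:
step_arm --pt "0.03 -0.05 0.015 0 0 0" --pt "0.03 -0.05 0.015 0 0 0" --pt "0.03 -0.05 0.015 0 0 0" --pt "0.03 -0.04 0 0 0 0" --pt "0.01 0 0 0 0 0" --pt "0 0 0 0 0 0" --pt "0 0 0 0 0 0"

```text
time: 2.9
position: [0.5669, 0.1991, 0.4494]
tool_rot: [0.179, 0.984, -0.0, -0.001]
ft_force: [0.7, 0.8, 0.0]
grip_width: 0.0869
grip_force: 0.0
```

```bash
python3 - <<'E'
from h import *
c=shot('wrist'); P=cloud(c); print(get_obs()['position'],c['T'][:3,3])
np.savez('w2.npz',P=P,px=c['pixels'],d=c['depth'],T=c['T'],f=c['f'],cx=c['cx'],cy=c['cy'])
for l in ['valve','nest','port','handle','inspection_camera']:
    for r in cut_out(l,'wrist')[:2]:
        m=r['region']&(c['depth']>0)
        if l=='valve' and m.any():
            u,v=np.round(r['extent'][:2]).astype(int)
        print(l,round(r['confidence'],2),np.round(r['extent']),m.sum(),np.median(P[m],0).round(4) if m.any() else '', np.percentile(P[m][:,2],95).round(4) if m.any() else '')
print(u,v)
u=min(max(u,60),450);v=max(v,50)
a=cv2.resize(c['pixels'],(400,300)); b=cv2.resize(c['pixels'][v-50:v+50,u-50:u+50],(400,400),interpolation=2)
o=np.zeros((400,800,3),np.uint8);o[:300,:400]=a;o[:,400:]=b;cv2.imwrite('pics/w2.png',o)
E
```

```text
[0.56686097 0.1991787  0.44948972] [0.50430359 0.22392733 0.4297915 ]
valve 0.98 [226.  95.  42.  49.] 1547 [0.4614 0.198  0.0661] 0.078
nest 0.86 [230.  94.  69.  71.] 2392 [0.4634 0.2081 0.0044] 0.014
port 0.76 [227.  94.  40.  41.] 1459 [0.4619 0.1986 0.0662] 0.0781
handle 0.65 [446. 144.  71.  56.] 2372 [0.6367 0.4679 0.0264] 0.028
handle 0.59 [372.  58.  29.  63.] 1067 [0.4693 0.3934 0.0255] 0.0275
inspection_camera 0.75 [352. 199.  94.  74.] 3951 [0.661  0.3086 0.0143] 0.0267
226 95
```

View pics/w2.png

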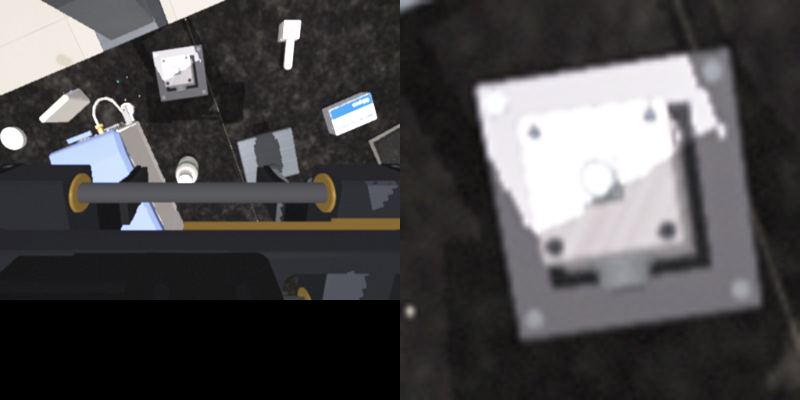

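The crop shows the valve with its port at (625,275), facing down the picture, so roughly along world +x at a yaw near -12°. I'll fit poses from the clouds.

```bash
cat > fit.py <<'E'
from h import *
def rect(xy,name,full=None):
    (cx,cy),(w,h),a=cv2.minAreaRect((xy*1000).astype(np.float32)); print(name,len(xy),'c',round(cx,1),round(cy,1),'size',round(w,1),round(h,1),'ang',round(a,1),'mod90',round((a+45)%90-45,1))
E
python3 - <<'E'
from fit import *
z=np.load('w2.npz'); P=z['P']; 
def sel(x0,x1,y0,y1,z0,z1,P=P): 
    Q=P.reshape(-1,3); k=(Q[:,0]>x0)&(Q[:,0]<x1)&(Q[:,1]>y0)&(Q[:,1]<y1)&(Q[:,2]>z0)&(Q[:,2]<z1)&(Q[:,2]!=0); return Q[k]
V=(.39,.53,.13,.27)
q=sel(*V,.0635,.069); rect(q[:,:2],'valve top'); print(np.median(q,0).round(4))
q=sel(*V,.074,.09); rect(q[:,:2],'shaft'); print(np.median(q,0).round(4))
q=sel(*V,.0025,.0065); rect(q[:,:2],'plate')
q=sel(*V,.0025,.1); rect(q[:,:2],'all')
q=sel(*V,.035,.055);q=q[q[:,0]>.475]; print('boss',np.median(q,0))
H=(.41,.53,.34,.45)
q=sel(*H,.022,.03); print('handle z',np.percentile(q[:,2],[5,50,95]).round(4))
c0=q[:,:2].mean(0); u,s,vt=np.linalg.svd(q[:,:2]-c0); d=vt[0]*np.sign(vt[0][0]); n=np.array([-d[1],d[0]]); print('yaw',np.degrees(np.arctan2(d[1],d[0])))
t=(q[:,:2]-c0)@d; w=(q[:,:2]-c0)@n; print(t.min(),t.max(),[ (round(a,3),np.ptp(w[(t>=a)&(t<a+.004)]).round(4)) for a in np.arange(t.min(),t.max(),.004)])
hub=w[t<t.min()+.024]; print('hub axis', c0+d*(t.max()-.0635)+n*(hub.max()+hub.min())/2, c0+d*(t.min()+.014)+n*(hub.max()+hub.min())/2)
# camera
for n in ['scene','top']:
    c=shot(n);P2=cloud(c); Q=sel(.5,.8,.2,.4,.008,.02,P2); rect(Q[:,:2],n+' foot'); print(np.median(Q[:,2]))
    Q=sel(.5,.8,.2,.4,.235,.26,P2); rect(Q[:,:2],n+' head top'); print(np.median(Q[:,2]))
    Q=sel(.5,.8,.2,.4,.19,.26,P2); print('head all x',Q[:,0].min(),Q[:,0].max(),Q[:,1].min(),Q[:,1].max())
Q=sel(.5,.8,.2,.4,.008,.02); rect(Q[:,:2],'wrist foot')
E
```

```text
valve top 1236 c 459.0 198.0 size 45.9 44.0 ang 77.3 mod90 -12.7
[0.4591 0.1987 0.0662]
shaft 107 c 459.2 198.0 size 12.1 11.6 ang 68.9 mod90 -21.1
[0.4591 0.198  0.0784]
plate 2148 c 457.4 190.8 size 126.5 127.3 ang 86.7 mod90 -3.3
all 3967 c 457.4 190.8 size 126.5 127.3 ang 86.7 mod90 -3.3
boss [0.48473915 0.19348173 0.04736348]
handle z [0.0239 0.0258 0.0275]
yaw -20.38381879828426
-0.02959716789461301 0.04632961254061999 [(np.float64(-0.03), np.float64(0.0273)), (np.float64(-0.026), np.float64(0.0274)), (np.float64(-0.022), np.float64(0.0275)), (np.float64(-0.018), np.float64(0.0275)), (np.float64(-0.014), np.float64(0.0275)), (np.float64(-0.01), np.float64(0.0274)), (np.float64(-0.006), np.float64(0.0277)), (np.float64(-0.002), np.float64(0.0144)), (np.float64(0.002), np.float64(0.0122)), (np.float64(0.006), np.float64(0.0123)), (np.float64(0.01), np.float64(0.0128)), (np.float64(0.014), np.float64(0.0115)), (np.float64(0.018), np.float64(0.0123)), (np.float64(0.022), np.float64(0.013)), (np.float64(0.026), np.float64(0.0115)), (np.float64(0.03), np.float64(0.0121)), (np.float64(0.034), np.float64(0.0128)), (np.float64(0.038), np.float64(0.0121)), (np.float64(0.042), np.float64(0.0108))]
hub axis [0.46015172 0.40267312] [0.46162642 0.40212516]
scene foot 1045 c 608.7 309.9 size 114.0 232.8 ang 82.6 mod90 -7.4
0.01396517492353333
scene head top 4 c 688.4 284.8 size 3.5 75.6 ang 72.0 mod90 -18.0
0.23823414101002266
head all x 0.6328094436154891 0.724871688425989 0.27208650883915153 0.32050752150449247
top foot 253 c 623.9 328.7 size 124.0 249.4 ang 89.2 mod90 -0.8
0.01326532211451914
top head top 624 c 679.7 302.5 size 50.0 94.8 ang 84.7 mod90 -5.3
0.2440964475641325
head all x 0.6316120767753819 0.7270399745821585 0.27370066082420946 0.32659802619494727
wrist foot 3538 c 609.3 311.8 size 112.0 223.7 ang 83.4 mod90 -6.6
```

Call:
step_arm --pt "0 0.05 0 0 0 0" --pt "0 0.05 0 0 0 0" --pt "0 0.05 0 0 0 0" --pt "0 0.05 -0.02 0 0 0" --pt "0 0 -0.02 0 0 0" --pt "0 0 0 0 0 0" --pt "0 0 0 0 0 0"

```text
time: 4.18
position: [0.5683, 0.3974, 0.4104]
tool_rot: [0.18, 0.984, 0.0, 0.0]
ft_force: [0.9, 0.2, 0.1]
grip_width: 0.0871
grip_force: 0.0
```

```bash
cat >> fit.py <<'E'
def sel(P,x0,x1,y0,y1,z0,z1):
    Q=P.reshape(-1,3); k=(Q[:,0]>x0)&(Q[:,0]<x1)&(Q[:,1]>y0)&(Q[:,1]<y1)&(Q[:,2]>z0)&(Q[:,2]<z1); return Q[k]
E
python3 - <<'E'
from fit import *
from scipy.optimize import least_squares
o=get_obs();print(o['position'],o['tool_rot'])
c=shot('wrist');P=cloud(c)
q=sel(P,.41,.53,.34,.45,.02,.03)
a=np.median(q[:,2]); print('z',a,len(q))
c0=q[:,:2].mean(0); d=np.linalg.svd(q[:,:2]-c0)[2][0]; d*=np.sign(d[0]); n=np.array([-d[1],d[0]])
t=(q[:,:2]-c0)@d; w=(q[:,:2]-c0)@n
k=t<t.min()+.024; ax=(t.min()+t.max())/2-.02475+0
print('yaw',np.degrees(np.arctan2(d[1],d[0])),'axis',c0+d*ax+n*(w[k].max()+w[k].min())/2,'len',np.ptp(t),'w',np.ptp(w[k]))
rect(q[k][:,:2],'hub')
l=q[(t>.004)]; b=np.polyfit(l[:,0],l[:,1],1); print('lever yaw',np.degrees(np.arctan(b[0])))
c=shot('top');P=cloud(c)
for z0 in (.235,.24):
  Q=sel(P,.6,.8,.24,.36,z0,.255); rect(Q[:,:2],'head'); 
Q=Q[(Q[:,0]>.665)]; rect(Q[:,:2],'head body')
c=shot('wrist')
print([(l,round(r['confidence'],2),np.round(r['extent'])) for l in ['inspection_camera','handle'] for r in cut_out(l,'wrist')[:2]])
E
```

```text
[0.56832715 0.39736967 0.41044634] [1.80253871e-01 9.83620024e-01 2.10185208e-04 3.82538579e-04]
z 0.02561236168102321 923
yaw -20.68681834054871 axis [0.46155421 0.40268633] len 0.0760841060419361 w 0.02783335495349575
hub 478 c 460.3 403.2 size 27.8 23.8 ang 69.0 mod90 -21.0
lever yaw -18.133894210966954
head 653 c 679.3 302.7 size 50.3 94.2 ang 84.2 mod90 -5.8
head 552 c 681.9 302.3 size 49.7 89.1 ang 84.0 mod90 -6.0
head body 544 c 695.9 300.8 size 49.7 60.8 ang 84.1 mod90 -5.9
[('inspection_camera', 0.98, array([230., 252.,  76.,  84.])), ('handle', 0.8, array([231., 109.,  24.,  61.]))]
```

Call:
step_arm --pt "-0.05 0.005 0 0 0 0" --pt "-0.05 0 0 0 0 0" --pt "-0.007 0 -0.05 0 0 0" --pt "0 0 -0.06 0 0 0" --pt "0 0 -0.06 0 0 0" --pt "0 0 -0.03 0 0 0" --pt "0 0 -0.014 0 0 0" --pt "0 0 -0.01 0 0 0" --pt "0 0 0 0 0 0" --pt "0 0 0 0 0 0" --squeeze 15

```text
time: 5.68
position: [0.4615, 0.4031, 0.1871]
tool_rot: [0.18, 0.984, 0.001, 0.001]
ft_force: [0.7, -0.2, 0.3]
grip_width: 0.0872
grip_force: 0.0
```

Call:
step_arm --pt "0 0 0 0 0 0" --pt "0 0 0 0 0 0" --pt "0 0 0 0 0 0" --pt "0 0 0 0 0 0" --pt "0 0 0 0 0 0" --pt "0 0 0 0 0 0" --jaw 0.0

```text
time: 6.42
position: [0.461, 0.4027, 0.1857]
tool_rot: [0.18, 0.984, -0.0, -0.0]
ft_force: [0.2, 0.8, 0.9]
grip_width: 0.035
grip_force: 0.0
```

```bash
python3 - <<'E'
from fit import *
P=np.load('w2.npz')['P']
Q=sel(P,.58,.76,.22,.40,.008,.017); Q=Q[Q[:,1]<.38]
rect(Q[:,:2],'wrist foot')
for n in ['scene','top']:
    c=shot(n);P=cloud(c); Q=sel(P,.5,.8,.22,.38,.006,.022); 
    for r in cut_out('inspection_camera',n)[:1]:
        m=cv2.erode(r['region'].astype(np.uint8),np.ones((2,2)))>0
        m&=(P[...,2]>.006)&(P[...,2]<.022); rect(P[m][:,:2],n)
        print(P[m].min(0),P[m].max(0))
E
```

```text
wrist foot 3523 c 671.6 304.6 size 109.8 100.1 ang 84.9 mod90 -5.1
top 1002 c 671.3 301.4 size 106.7 99.0 ang 84.7 mod90 -5.3
[0.61897723 0.24585651 0.00624178] [0.71970309 0.35827516 0.02187772]
```

Call:
step_arm --pt "0 0 0 0 0 0" --pt "0 0 0 0 0 0" --pt "0 0 0 0 0 0" --pt "0 0 0.06 0 0 0" --pt "0 0 0.06 0 0 0" --pt "0 0 0.01 0 0 0" --pt "0 0 0 0 0 0" --pt "0 0 0 0 0 0"

```text
time: 7.62
position: [0.4603, 0.4023, 0.3139]
tool_rot: [0.18, 0.984, -0.001, -0.001]
ft_force: [-0.5, 0.4, -0.6]
grip_width: 0.0278
grip_force: 15.0
```

```bash
python3 - <<'E'
from fit import *
o=get_obs();print(o['position'],o['tool_rot'],o['grip_width'],o['grip_force'])
c=shot('wrist');P=cloud(c); W=R.from_quat(o['tool_rot']).as_matrix(); L=(P-o['position'])@W
np.savez('w3.npz',L=L,px=c['pixels'])
for r in cut_out('handle','wrist')[:2]:
    m=r['region']; print(r['confidence'],r['extent']); q=L[m&(c['depth']>0)]; print(q.min(0),q.max(0),np.median(q,0))
cv2.imwrite('pics/w3.png',c['pixels'])
E
```

```text
[0.46026434 0.40231294 0.31394372] [ 0.17993129  0.98367729 -0.00126735 -0.00145396] 0.02783381703394379 14.999921045964584
0.68 [259.9, 245.6, 52.4, 77.1]
[-0.10361846 -0.01235126  0.15759138] [0.01413424 0.01604705 0.31291219] [0.01031301 0.0016078  0.16030597]
```

View pics/w3.png

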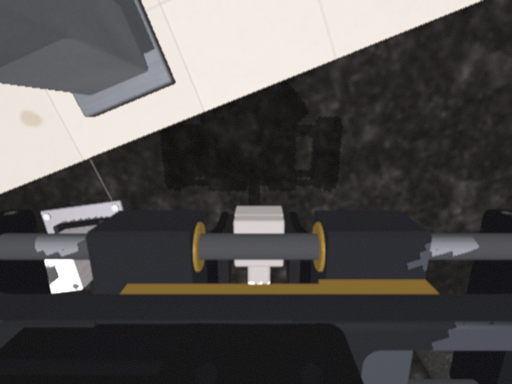

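The handle is held squarely, hub at (259,230). In the tool frame the hub reads about 1.8 mm off in y, which suggests a wrist camera bias. I'll cross-check with the fixed cameras, using the held handle as reference.

```bash
python3 - <<'E'
from fit import *
o=get_obs(); W=R.from_quat(o['tool_rot']).as_matrix()
for n in ['top','scene','wrist']:
    c=shot(n);P=cloud(c);L=(P-o['position'])@W
    q=sel(L,-.07,-.02,-.03,.03,.157,.166)
    if n=='wrist': q=sel(L,-.012,.016,-.03,.03,.155,.1625)
    print(n,len(q)); 
    if len(q)>5: print('tool-frame held: x',np.percentile(q[:,0],[1,50,99]).round(4),'y',np.percentile(q[:,1],[1,50,99]).round(4),'z',np.median(q[:,2]).round(4), 'ymid',(q[:,1].min()+q[:,1].max())/2)
    if n!='wrist':
        v=sel(P,.40,.53,.13,.26,.0635,.0695); rect(v[:,:2],'valve'); print(np.median(v[:,2]))
        v=sel(P,.40,.52,.13,.26,.073,.09); rect(v[:,:2],'shaft')
E
```

```text
top 35
tool-frame held: x [-0.0635 -0.0552 -0.0434] y [-0.0066 -0.0022  0.0055] z 0.1609 ymid -0.0003700444773089206
valve 189 c 459.4 196.5 size 45.3 43.4 ang 77.6 mod90 -12.4
0.0659933499844505
shaft 23 c 461.5 186.9 size 14.0 33.3 ang 11.1 mod90 11.1
scene 17
tool-frame held: x [-0.064  -0.0597 -0.0561] y [-0.0091 -0.0026  0.0067] z 0.1606 ymid -0.0012335860983952625
valve 281 c 459.8 195.5 size 46.8 44.7 ang 77.9 mod90 -12.1
0.06596902952041839
shaft 34 c 460.1 195.6 size 13.8 11.6 ang 76.3 mod90 -13.7
wrist 1126
tool-frame held: x [-0.0118  0.0092  0.0133] y [-0.0203  0.002   0.0238] z 0.1591 ymid 0.0016874268654096282
```

Call:
step_arm --pt "0 -0.04 0 0 0 4.1" --pt "0 -0.05 0 0 0 4.1" --pt "0 -0.05 0 0 0 0" --pt "0 -0.05 -0.01 0 0 0" --pt "0 -0.015 -0.015 0 0 0" --pt "0 0 0 0 0 0" --pt "0 0 0 0 0 0" --pt "0 0 0 0 0 0"

```text
time: 8.88
position: [0.4612, 0.1987, 0.2912]
tool_rot: [0.108, 0.994, 0.0, 0.001]
ft_force: [-0.2, 0.7, -1.4]
grip_width: 0.028
grip_force: 15.0
```

```bash
python3 - <<'E'
from fit import *
a=[]
for i in range(4):
    o=get_obs(); a.append(np.r_[o['position'],R.from_quat(o['tool_rot']).as_euler('ZYX',degrees=True)])
    c=shot('scene' if i%2 else 'wrist')
    P=cloud(c);W=R.from_quat(o['tool_rot']).as_matrix(); L=(P-o['position'])@W
    if i%2:
        q=sel(L,-.07,-.02,-.03,.03,.157,.166); print('scene lever',len(q),q.mean(0)); 
        v=sel(P,.40,.53,.13,.26,.0635,.0695); print(len(v)); rect(v[:,:2],'valve')
print(np.array(a).round(4).tolist(), np.mean(a,0).round(4))
M=R.from_quat(o['tool_rot']).as_matrix(); print('handle yaw',np.degrees(np.arctan2(-M[1,0],-M[0,0])),M[:,2])
E
```

```text
scene lever 0 [nan nan nan]
216
valve 216 c 460.0 195.0 size 47.5 43.8 ang 77.0 mod90 -13.0
scene lever 0 [nan nan nan]
214
valve 214 c 459.7 195.8 size 46.2 44.0 ang 76.9 mod90 -13.1
[[0.4612, 0.1987, 0.2912, 167.5513, 0.0709, 179.9602], [0.4611, 0.1987, 0.2912, 167.56, 0.0656, 179.967], [0.461, 0.1986, 0.2911, 167.5543, 0.0569, 179.9717], [0.461, 0.1985, 0.2911, 167.5438, 0.0442, 179.9788]] [4.611000e-01 1.986000e-01 2.911000e-01 1.675524e+02 5.940000e-02
 1.799694e+02]
handle yaw -12.456172594194259 [ 8.33052288e-04  1.95463842e-04 -9.99999634e-01]<stdin>:8: RuntimeWarning: Mean of empty slice.
  ret = um.true_divide(
```

Call:
step_arm --pt "-0.0015 -0.002 0 0 0 0" --pt "0 0 -0.015 0 0 0" --pt "0 0 -0.007 0 0 0" --pt "0 0 0 0 0 0" --pt "0 0 0 0 0 0"

```text
time: 9.7
position: [0.4596, 0.1957, 0.2686]
tool_rot: [0.109, 0.994, -0.0, -0.0]
ft_force: [0.7, 0.3, 0.3]
grip_width: 0.0278
grip_force: 15.0
```

```bash
python3 - <<'E'
from fit import *
o=get_obs(); print(o['position'],o['ft_force'])
c=shot('scene'); cv2.imwrite('pics/s4.png',cv2.resize(c['pixels'][200:300,160:270],(660,600),interpolation=2))
E
```

```text
[0.45955412 0.19572896 0.26857627] [0.71677575 0.30098207 0.31404704]
```

View pics/s4.png

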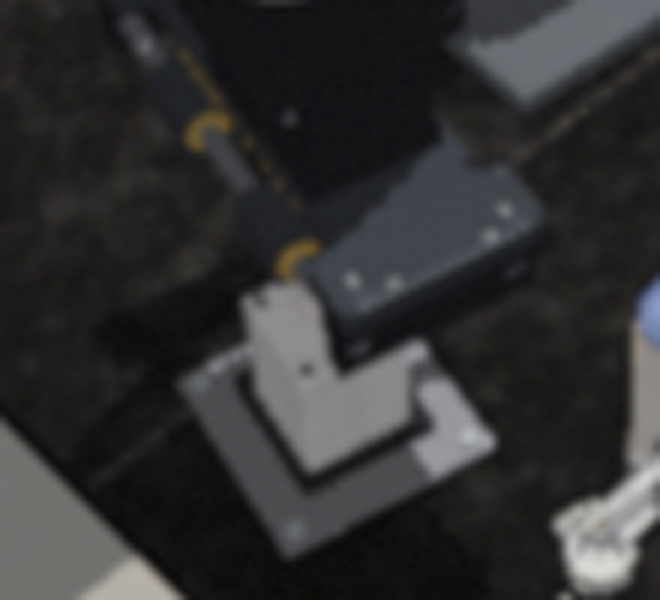

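The hub is right above the block at (270,330). I'll nudge 1 mm in y and lower gently.

Call:
step_arm --pt "0 0.0008 0 0 0 0" --pt "0 0 0 0 0 0" --pt "0 0 -0.003 0 0 0" --pt "0 0 -0.002 0 0 0" --pt "0 0 -0.002 0 0 0" --pt "0 0 0 0 0 0"

```text
time: 10.5
position: [0.4592, 0.1965, 0.2614]
tool_rot: [0.109, 0.994, -0.0, -0.001]
ft_force: [-0.7, 0.8, 0.2]
grip_width: 0.028
grip_force: 15.0
```

Call:
step_arm --pt "0 0 -0.002 0 0 0" --pt "0 0 -0.002 0 0 0" --pt "0 0 -0.002 0 0 0" --pt "0 0 -0.002 0 0 0" --pt "0 0 0 0 0 0"

```text
time: 11.12
position: [0.4594, 0.1965, 0.2535]
tool_rot: [0.109, 0.994, -0.0, -0.0]
ft_force: [-1.1, 0.8, -0.4]
grip_width: 0.0278
grip_force: 15.0
```

Call:
step_arm --pt "0 0 -0.001 0 0 0" --pt "0 0 -0.001 0 0 0" --pt "0 0 -0.0005 0 0 0" --pt "0 0 -0.0005 0 0 0" --pt "0 0 0 0 0 0"

```text
time: 11.75
position: [0.4591, 0.1966, 0.2516]
tool_rot: [0.109, 0.994, 0.0, -0.0]
ft_force: [-3.4, -0.1, 9.6]
grip_width: 0.0276
grip_force: 15.0
```

Call:
step_arm --pt "0 0 0 0 0 0" --pt "0 0 0 0 0 0" --pt "0 0 0 0 0 0" --pt "0 0 0 0 0 0" --pt "0 0 0.01 0 0 0" --pt "0 0 0.05 0 0 0" --pt "-0.03 0 0.05 0 0 0" --pt "-0.03 0 0.05 0 0 0" --pt "0 0 0 0 0 0" --pt "0 0 0 0 0 0" --jaw 0.087

```text
time: 13.0
position: [0.3994, 0.1965, 0.4111]
tool_rot: [0.109, 0.994, 0.0, 0.001]
ft_force: [-0.3, -0.7, -0.4]
grip_width: 0.0866
grip_force: 0.0
```

```bash
python3 - <<'E'
from fit import *
o=get_obs(); print(o['position'])
for n in ['top','scene']:
    c=shot(n);P=cloud(c)
    cv2.imwrite(f'pics/{n}5.png',cv2.resize(c['pixels'][200:300,180:280],(500,500),interpolation=2)) if n=='scene' else 0
    h=sel(P,.42,.56,.13,.26,.085,.1); print(n,len(h),np.median(h[:,2]) if len(h) else '')
    if len(h)>10: rect(h[:,:2],'handle'); print(np.median(h,0))
    v=sel(P,.40,.53,.13,.26,.0635,.0695); rect(v[:,:2],'valve')
E
```

```text
[0.3993972  0.19653638 0.41105426]
top 167 0.09112540420221737
handle 167 c 487.2 195.1 size 27.9 65.7 ang 87.1 mod90 -2.9
[0.47812108 0.19035029 0.0911254 ]
valve 57 c 464.2 195.3 size 44.8 32.7 ang 76.4 mod90 -13.6
scene 278 0.09110612623062075
handle 278 c 484.6 191.3 size 30.5 77.1 ang 79.0 mod90 -11.0
[0.47035792 0.18932984 0.09110613]
valve 157 c 459.6 195.4 size 46.7 43.8 ang 77.6 mod90 -12.4
```

View pics/scene5.png

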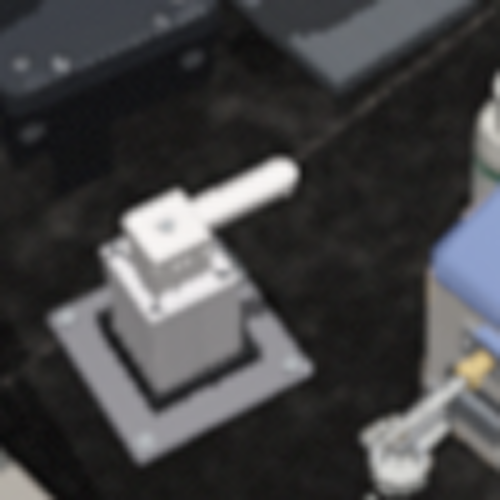

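The handle is seated: hub at (170,230), its top at the expected 91–92 mm, and the lever running to (290,175) along the port direction. Now the block grasp.

Call:
step_arm --pt "0.04 0 0 0 0 0" --pt "0.02 0 -0.04 0 0 0" --pt "0 0 -0.05 0 0 0" --pt "0 0 -0.05 0 0 0" --pt "0 0 -0.03 0 0 0" --pt "0 0 -0.018 0 0 0" --pt "0 0 -0.009 0 0 0" --pt "0 0 0 0 0 0" --squeeze 35

```text
time: 14.1
position: [0.4595, 0.1964, 0.2125]
tool_rot: [0.109, 0.994, -0.0, -0.001]
ft_force: [0.1, -0.7, 0.6]
grip_width: 0.0872
grip_force: 0.0
```

Call:
step_arm --pt "0 0 0 0 0 0" --pt "0 0 0 0 0 0" --pt "0 0 0 0 0 0" --pt "0 0 0 0 0 0" --pt "0 0 0 0 0 0" --pt "0 0 0 0 0 0" --pt "0 0 0 0 0 0" --jaw 0.0

```text
time: 14.98
position: [0.4595, 0.1966, 0.214]
tool_rot: [0.109, 0.994, 0.0, 0.0]
ft_force: [-0.8, -0.6, 4.0]
grip_width: 0.0456
grip_force: 35.0
```

Call:
step_arm --pt "0 0 0.01 0 0 0" --pt "0 0 0.03 0 0 0" --pt "0 0 0.045 0 0 0" --pt "0 0 0.045 0 0 0" --pt "0 0.02 0.035 0 0 2" --pt "0 0.04 0.016 0 0 2.9" --pt "0 0.04 0 0 0 2" --pt "0.01 0.022 0 0 0 0" --pt "0 0 0 0 0 0" --pt "0 0 0 0 0 0" --pt "0 0 0 0 0 0"

```text
time: 16.35
position: [0.4691, 0.3176, 0.3944]
tool_rot: [0.05, 0.999, -0.0, -0.001]
ft_force: [-0.4, 0.1, -2.8]
grip_width: 0.0458
grip_force: 35.0
```

```bash
cat > ins.py <<'E'
from fit import *
def run(tag):
    o=get_obs(); p=o['position']; W=R.from_quat(o['tool_rot']).as_matrix()
    print(p.round(4) if hasattr(p,'round') else p,'yaw',np.degrees(np.arctan2(-W[1,0],-W[0,0])),'axis',W[:,2].round(4),o['grip_width'])
    out=[]
    for n in ['scene','top']:
        c=shot(n);P=cloud(c)
        L=(P-p)@W; L[...,0]*=-1; L[...,1]*=-1 if W[1,1]<0 else 1   # x forward
        for nm,b in dict(lever=(.017,.07,-.03,.03,.09,.135),valve_top=(-.03,.03,-.03,.03,.143,.1535),boss=(.0235,.04,-.015,.015,.155,.19)).items():
            q=sel(L,*b); 
            if len(q)>5: print(n,nm,len(q),'min',q.min(0).round(4),'max',q.max(0).round(4),'med',np.median(q,0).round(4))
        H=sel(P,.6,.76,.24,.37,.236,.26); 
        if len(H)>100: rect(H[:,:2],n+' head')
        H=sel(P,.615,.66,.26,.35,.17,.25); print(n,'tube',len(H),H.min(0).round(4),H.max(0).round(4),np.median(H,0).round(4))
        out.append(cv2.resize(c['pixels'][100:250,140:290] if n=='scene' else c['pixels'][110:260,150:300],(400,400),interpolation=2))
    cv2.imwrite(f'pics/{tag}.png',np.hstack(out))
E
python3 -c "import ins; ins.run('i1')"
```

```text
[0.4691 0.3176 0.3944] yaw -5.685529879341614 axis [-1.6e-03 -9.0e-04 -1.0e+00] 0.045791587153250435
scene valve_top 80 min [-0.0221 -0.0252  0.1458] max [-0.0082  0.022   0.1531] med [-0.0187 -0.0112  0.1487]
scene head 456 c 680.8 300.6 size 50.2 94.3 ang 85.7 mod90 -4.3
scene tube 247 [0.631  0.2839 0.2039] [0.6596 0.3221 0.2415] [0.6408 0.297  0.2288]
top head 643 c 679.1 302.5 size 50.3 96.5 ang 84.5 mod90 -5.5
top tube 213 [0.6308 0.2856 0.2087] [0.66   0.3233 0.2429] [0.6453 0.3034 0.2332]
```

View pics/i1.png

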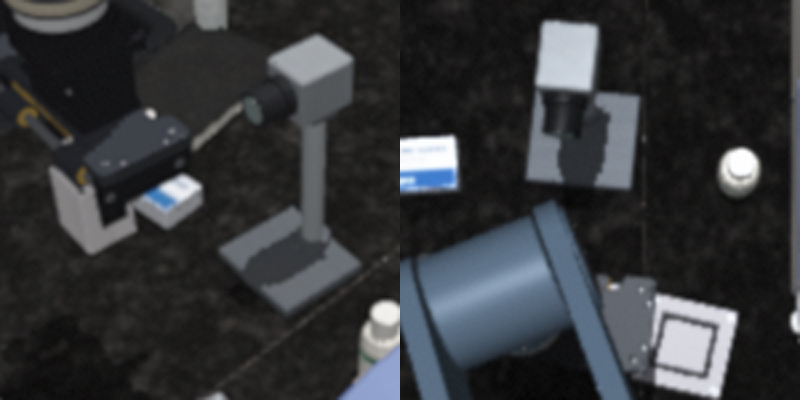

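The valve hangs upright at (95,210) in the left view, with the lever pointing at the lens at (255,105). The final approach is about 31 mm.

Call:
step_arm --pt "0.01 0.0005 0 0 0 0.4" --pt "0.012 0.0005 0.0005 0 0 0" --pt "0.009 0 0 0 0 0" --pt "0 0 0 0 0 0" --pt "0 0 0 0 0 0" --pt "0 0 0 0 0 0"

```text
time: 17.2
position: [0.5001, 0.3196, 0.3951]
tool_rot: [0.046, 0.999, -0.0, -0.0]
ft_force: [0.1, 0.1, -3.6]
grip_width: 0.0458
grip_force: 35.0
```

```bash
python3 - <<'E'
import ins; ins.run('i2')
from fit import *
o=get_obs();p=o['position'];W=R.from_quat(o['tool_rot']).as_matrix()
c=shot('scene');P=cloud(c)
# visible valve side face (-y face / -x face) vertical extents
q=sel(P,.46,.53,.27,.36,.17,.30); 
r=cut_out('valve','scene')
for k in r[:1]:
    m=k['region']&(c['depth']>0); V=P[m]; print('valve',k['confidence'],len(V),V.min(0),V.max(0))
    L=(V-p)@W; L[:,0]*=-1
    for nm,s in [('-x face',(np.abs(L[:,0]+.022)<.004)&(np.abs(L[:,1])<.018)),]:
        F=L[s]; print(nm,len(F)); A=np.c_[F[:,1],F[:,2],np.ones(len(F))]; print(np.linalg.lstsq(A,F[:,0],rcond=None)[0])
    s=(np.abs(L[:,1]+.023)<.006); F=L[s]; print('-y',len(F)); 
    print('bottom tool z',np.percentile(L[:,2],[0,1,99,100]))
E
```

```text
[0.5001 0.3196 0.3951] yaw -5.217271964728513 axis [-7.e-04 -2.e-04 -1.e+00] 0.045849585141545725
scene valve_top 92 min [-0.0219 -0.0292  0.1452] max [-0.0044  0.0298  0.1534] med [-0.0175 -0.0084  0.1485]
scene head 455 c 679.8 301.0 size 50.4 93.3 ang 84.8 mod90 -5.2
scene tube 245 [0.6303 0.2842 0.2046] [0.6597 0.3216 0.2406] [0.6415 0.2968 0.2284]
top head 641 c 679.8 302.2 size 50.1 93.7 ang 85.1 mod90 -4.9
top tube 211 [0.6306 0.2856 0.2057] [0.6598 0.3229 0.2429] [0.6454 0.3034 0.2333]
valve 0.71 442 [0.47601862 0.29099673 0.18629474] [0.51920439 0.34224607 0.25085881]
-x face 180
[ 0.0033356  -0.00997603 -0.01921684]
-y 242
bottom tool z [0.14439889 0.14665014 0.2079349  0.2089647 ]
```

View pics/i2.png

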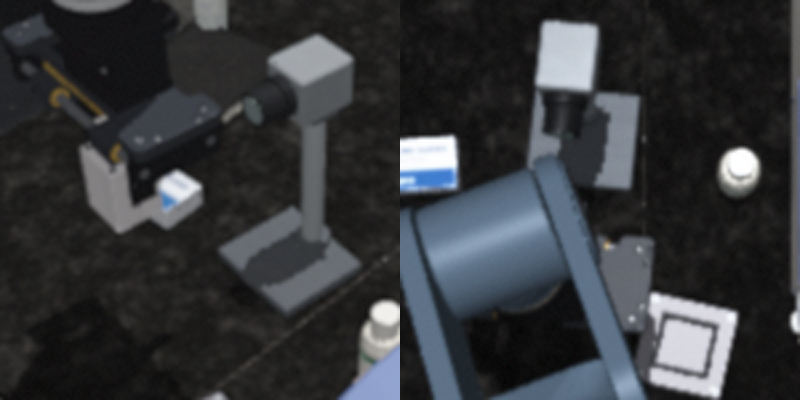

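The valve is upright and aligned at the lens, with the block at (120,185) and the lens at (255,105) in the left view. By the scene camera it sits about 1 mm too far in +y, so I'll trim that and settle.

Call:
step_arm --pt "0 -0.001 0 0 0 0" --pt "0 0 0 0 0 0" --pt "0 0 0 0 0 0" --pt "0 0 0 0 0 0" --pt "0 0 0 0 0 0" --pt "0 0 0 0 0 0"

```text
time: 18.15
position: [0.5005, 0.3185, 0.3952]
tool_rot: [0.046, 0.999, -0.0, -0.0]
ft_force: [0.4, -0.6, -3.6]
grip_width: 0.0458
grip_force: 35.0
```

```bash
python3 -c "
from h import *
o=get_obs();print(o['position'],np.abs(o['joint_velocities']).max(),o['grip_force']);print(hand_in())"
```

```text
[0.50045706 0.31854361 0.39522551] 0.0012172207543184265 34.99659575521946
the job is handed in; nothing more can be done
None
```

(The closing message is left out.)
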